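# Set up the sag check of a moulded rail

## Robot

A 6-joint arm with a two-finger parallel gripper is mounted at the origin on the work surface. World frame = base frame: x ahead of the robot, y to its left, z up, the work surface at z = 0. Lengths are in m, angles in rad, forces in N, time in s.
With the tool pointing down it reaches from about 0.3 to 0.775 m from the base axis. Payload 14.6 kg.
Tool frame: the origin (TCP) lies at the very end of the fingers, on their centre line; the grasp point (between the pads) lies 19 mm behind it; z points along the fingers, y is the line along which they close (so a half turn about z gives the same grasp; the last joint's range is limited). The gripper opens to 94 mm and grips with 3 to 60 N. Pads are 16 mm wide; open, the fingers measure 119 mm over their backs; the gripper's body (75 mm by 177 mm) begins 78 mm behind the grasp point.
Start: joints at [-1.413, 0.3, 1.521, -0, 1.321, -0.067], TCP at [0.123, -0.536, 0.205] pointing down, gripper open.
Joint ranges: [-3.03, 3.03], [-0.79, 2.21], [0.23, 2.52], [-1.04, 4.18], [0, 3.07], [-2.55, 2.55]. Speed limits (rad/s): [2.22, 2.22, 2.57, 3.14, 3.14, 3.14].

## Interface

Orientations are given as [roll, pitch, yaw] about the fixed x, y, z axes, in that order (R = Rz(yaw) Ry(pitch) Rx(roll)).
In Python, from station import status, vision, order, silhouettes gives the robot as it stands. The module is installed in compiled form; this text tells all that it offers.
- The arm moves only by the shell command python3 -m pendant 'ROWS' [FORCE]. ROWS is JSON, one flat list of numbers, 7 for each row, row after row: the shift along the tool's x, y, z in units of 500 mm (1.0 is 500 mm), then the turn, a rotation vector about the tool's x, y, z in units of 90 degrees (1.0 is 90 degrees), then the opening, from -1 (shut) to 1 (fully open). A call has 1 to 12 rows; each row is the pose to reach, as a shift and turn from the pose commanded when the call began, along the tool's axes at that moment; what a row does not reach only later rows make up. A row lasts 1/10 s, in which the tool goes at most 50 mm and 8.59 degrees, less where a joint would pass 70% of its speed; a pose out of reach is approached as far as the arm can. A call with a number of a shift or a turn outside -1 to 1 is refused whole. A call with a gripper value outside its range is refused whole. The fingers move at their own pace and stop on an object; FORCE is the grip in N (left out, the last holds). Time passes only in rows, so rows that repeat a pose let the fingers close. It gives the time, the measured TCP pose, the force, the opening and the grip force at its end, in the units of the state.
- status.get_obs(): the state, without advancing time (a new reading comes with each control period).
- vision.camera(name): name is "scene" or "top" or "wrist"; returns a dict with "pixels" (420x560x3 uint8, red, green, blue), "K" (3x3 intrinsics, pixels), "k1" (the pictures are not rectified: a ray, as slopes to the right and down, at radius r is drawn at 1 + k1 r^2 times it, then the intrinsics apply), "R" (3x3) and "t" (3): a world point X has camera coordinates R X + t. Camera axes: x right, y down, z forward; pixel columns grow to the right and rows downward; lengths in m; the calibration is good to about 2 mm. A picture is of the moment at which its call begins. There is no depth.
- order.hand_in(): hands the job in; it is judged then, once.
Trained networks look in a picture, given as the dict that the camera call returned (one of the last four; its "shot" number tells which), for a name from the list of things; names that differ only in an ending like _2 or _b are one class to them, and where a whole thing is asked for, a point or a joint stands for the part that bears it (a point fixed in the world has none). Each returns a list of dicts, best first, with "score" (0 to 1); they miss things now and then, are a little off and sometimes report something else, mostly with a low value. They report only what shows in the picture. A call takes as long as a camera call. They do not tell look-alikes from the thing itself.
- silhouettes(target, picture): "region" (420x560 bool, what is visible of it) and "extent" ([left, top, right, bottom] in pixels, round what is visible of it).
The state is a dict: "time_s": time; "qpos": joint angles; "joint_vel": joint speeds; "tau": joint torques, N m; "ee_pos": TCP position; "eef_rot": TCP orientation; "force": force on the tool from outside, world axes, zero at the start; "moment": the same for the moment, N m; "grip_width": finger opening in m; "grip_force": force on a finger pad.
Only numpy, scipy, OpenCV 4.12 (cv2) and the standard library are available. Lean on these libraries where they do the work, as an engineer would, in place of code of your own. Each camera call takes 0.05 s, during which the arm holds its last target. There are 200 camera calls.

## Task

Set up the sag check of the white moulded rail on the granite plate, left and right being as seen from the robot: stand the dial gauge in the middle of the plate, the knife-edge support 80 mm to its left and the tall roller support 80 mm to its right (centre to centre), in line along the plate's long middle line, all three upright and square to the plate. Then lay the rail centrally across the two supports, over the dial gauge and in line with them, and lower the large brass weight gently onto the middle of the rail, standing upright. Let go of everything, and leave the small weight and the low roller support where they are.

Things in the scene. Friction and masses are not known exactly. Their poses are not given: they have to be found in the camera images.
- plate: black granite surface plate, fixed on the bench (underside at z = 0), 300 mm long (y), 200 mm wide (x), top 50 mm up. Origin: centre of underside. Its +y end is the left end seen from the robot, +x its back edge. It stands on either half of the bench, turned up to 15 degrees; the loose things stand on a 4 mm thick dark green mat on the other half
- dial_gauge: steel dial gauge, plunger up: foot 36 (x) by 46 (y) by 12 mm high; on it an upright round dial, 40 mm diameter, 16 mm thick along x (grip it here), face to -x, top 54 mm up; above it a thin stem to 64 mm and a 5 mm plunger, tip 74 mm up, that sinks up to 9 mm under less than 1 N (the laid rail presses it 4 mm). 260 g. Origin: centre of underside. Starts upright on the mat
- knife_support: knife-edge support, steel, 70 mm high: foot 56 (x) by 52 (y) by 14 mm; upright web 50 (x) by 22 mm (y) up to 54 mm, then tapering like a roof to a narrow ridge along x, 70 mm up. 600 g. Origin: centre of underside. The rail crosses the ridge, so its y axis belongs along the plate's long side. Starts upright on the mat
- roller_support: tall roller support, steel, 70 mm high: foot 56 (x) by 52 (y) by 14 mm; web 50 (x) by 22 mm (y), on it a bright roller (does not turn), 20 mm diameter, along x between two dark cheeks, its top 70 mm up. 600 g. Origin: centre of underside. Its y axis belongs along the plate's long side. Starts upright on the mat
- rail: white plastic moulded rail, straight bar 220 mm long (y), 40 mm wide (x), 16 mm thick (z), same from both ends, with a ring of 35 mm diameter moulded at the middle of its top. About 150 g. Origin: centre of its underside. Starts lying flat on the mat along its far edge
- large_weight: large brass weight, about 500 g: upright cylinder 40 mm diameter, 38 mm high, with a narrow neck and a round knob of 24 mm diameter on top (knob from 48 to 58 mm). Origin: centre of its underside. Starts upright on the mat
- small_weight: small brass weight of the same form, 28 mm diameter, 42 mm high in all. Not needed: leave it. Origin: centre of its underside. On the mat
- low_roller: low roller support of the same form as the tall one but only 40 mm high, foot 44 mm (x) by 38 mm (y), roller 14 mm diameter. Not needed: leave it. Origin: centre of its underside. On the mat
Mind the look-alikes: they are no part of the job. Several things have the shape of the rail; the one meant has the colours described above. Leave any pink look-alike of the large_weight alone.

How it is judged:
At the end, for the whole second after the job is handed in: All upright, at rest: gauge 15 mm from plate centre, supports 68-92 mm left/right of it, 15 mm of the long middle line, square to 0.2 rad (gauge 0.25); rail on both supports, middle 15 mm over the gauge, in line to 0.12 rad; large weight standing on the rail, 12 mm from its middle (x of dial_gauge in the frame of plate between -0.015 and 0.015 m and y of dial_gauge in the frame of plate between -0.015 and 0.015 m and x of knife_support in the frame of plate between -0.015 and 0.015 m and y of knife_support in the frame of plate between 0.04 and 0.13 m and horizontal distance between knife_support and dial_gauge between 0.068 and 0.092 m and angle between the y axis of each of knife_support, roller_support and the y axis of plate, either way round below 0.2 rad and contact force between each of knife_support, roller_support and rail above 0.2 N and x of roller_support in the frame of plate between -0.015 and 0.015 m and y of roller_support in the frame of plate between -0.13 and -0.04 m and horizontal distance between roller_support and dial_gauge between 0.068 and 0.092 m and angle between the y axis of dial_gauge and the y axis of plate, either way round below 0.25 rad and angle between each of dial_gauge, knife_support, roller_support, rail's own z axis and vertical below 0.05 rad and z of dial_gauge in the frame of plate between 0.046 and 0.054 m and z of knife_support in the frame of plate between 0.046 and 0.054 m and z of roller_support in the frame of plate between 0.046 and 0.054 m and horizontal distance between rail and dial_gauge below 0.015 m and angle between the y axis of rail and the y axis of plate, either way round below 0.12 rad and z of rail in the frame of plate between 0.114 and 0.126 m and horizontal distance between large_weight and rail below 0.012 m and angle between large_weight's own z axis and vertical below 0.06 rad and contact force between large_weight and rail above 2 N and z of large_weight in the frame of rail between 0.012 and 0.02 m and linear speed of each of dial_gauge, knife_support, roller_support, rail, large_weight below 0.01 m/s and angular speed of each of dial_gauge, knife_support, roller_support, rail, large_weight below 0.1 rad/s); the robot touches nothing.
It fails at once if the small weight is moved more than 30 mm (distance of small_weight from where it was at the start of the episode above 0.03 m).
It fails at once if the low roller support is moved more than 30 mm (distance of low_roller from where it was at the start of the episode above 0.03 m).
It fails at once if the large weight is dropped or slammed onto the rail (faster than 0.55 m/s within its last 20 mm, as in a drop of more than about 20 mm) (horizontal distance between large_weight and rail below 0.04 m and z of large_weight in the frame of rail between 0.012 and 0.036 m and linear speed of large_weight above 0.55 m/s).
It also fails if it takes over 141 s, if anything falls off the work surface, if the arm or the gripper's body presses on something with over 40 N, if the wrist force passes 120 N, or if a joint passes its speed limit or range.

## Working session

There is one attempt and no reset: what is moved stays moved. The work goes in short steps, Python scripts to look and compute and a shell command to move; the robot and the scene stay as the last step left them, time stands still between calls to the robot, and variables do not carry over. Pictures are saved under pics/ and viewed, at most 14 in all, crops included, and the job is handed in when it is done.

```bash
mkdir -p pics; cat > h.py <<'E'
import numpy as np, cv2
from station import status, vision, order, silhouettes
def save(p,n): cv2.imwrite('pics/'+n,p['pixels'][:,:,::-1])
def ray(p,uv):
    K=np.array(p['K']);R=np.array(p['R']);t=np.array(p['t'])
    d=cv2.undistortPoints(np.array(uv,float).reshape(-1,1,2),K,np.array([p['k1'],0,0,0.]))[:,0]
    # iterative undistort of r_d=r(1+k1 r^2)
    d=np.c_[d,np.ones(len(d))]@R
    return -R.T@t,d
def onz(p,uv,z):
    c,d=ray(p,uv); return c+d*((z-c[2])/d[:,2])[:,None]
def proj(p,X):
    K=np.array(p['K']);R=np.array(p['R']);t=np.array(p['t'])
    return cv2.projectPoints(np.array(X,float).reshape(-1,1,3),cv2.Rodrigues(R)[0],t,K,np.array([p['k1'],0,0,0.]))[0][:,0]
NAMES=['plate','dial_gauge','knife_support','roller_support','rail','large_weight','small_weight','low_roller']
E
python3 - <<'E'
from h import *
o=status.get_obs();print(o['ee_pos'],o['eef_rot'],o['force'],o['grip_width'])
for c in ['top','scene','wrist']:
    p=vision.camera(c);save(p,c+'0.png');print(c,p['k1'],p['K'][0],(-np.array(p['R']).T@np.array(p['t'])).round(3),np.array(p['R']).round(2).tolist())
    for n in NAMES:
        for r in silhouettes(n,p)[:3]:
            ys,xs=np.nonzero(r['region']);print(n,round(r['score'],2),np.round(r['extent']),len(xs),xs.mean().round(),ys.mean().round())
E
```

```text
[ 0.12253354 -0.53591065  0.20487619] [-3.14042018e+00 -3.17716447e-05  2.24784601e-01] [ 0.40833803 -0.04413424  0.5883576 ] 0.09418090327847728
top -0.11180919049968559 [420.22780427   0.         274.69540438] [0.317 0.013 1.128] [[0.03, -1.0, 0.0], [-0.99, -0.03, -0.14], [0.14, 0.0, -0.99]]
plate 0.94 [150. 125. 262. 211.] 8497 205.0 170.0
dial_gauge 0.81 [307. 212. 322. 229.] 264 314.0 218.0
knife_support 0.6 [345. 206. 365. 228.] 424 354.0 215.0
knife_support 0.31 [147. 126. 262. 212.] 8468 205.0 170.0
roller_support 0.85 [339. 176. 362. 198.] 437 347.0 185.0
roller_support 0.61 [303. 180. 320. 194.] 199 312.0 185.0
rail 0.9 [361. 272. 412. 319.] 869 389.0 297.0
rail 0.69 [176. 234. 223. 312.] 1320 198.0 273.0
rail 0.64 [314. 138. 394. 162.] 1209 353.0 150.0
large_weight 0.75 [252. 227. 269. 246.] 206 258.0 238.0
large_weight 0.65 [301. 178. 322. 194.] 223 312.0 185.0
small_weight 0.69 [337. 172. 362. 198.] 476 348.0 185.0
small_weight 0.42 [381. 175. 392. 185.] 102 388.0 181.0
low_roller 0.7 [378. 207. 394. 229.] 263 386.0 216.0
low_roller 0.17 [337. 175. 361. 198.] 440 348.0 1
[... 305 characters left out ...]
0 204.0 255.0
roller_support 0.59 [210. 253. 252. 300.] 1046 232.0 280.0
rail 0.83 [ 94. 169. 151. 243.] 1587 124.0 206.0
rail 0.79 [201. 284. 308. 370.] 2794 252.0 327.0
rail 0.75 [308. 119. 344. 180.] 1083 324.0 150.0
large_weight 0.71 [285. 177. 302. 202.] 371 293.0 189.0
large_weight 0.64 [265. 240. 282. 271.] 518 275.0 256.0
small_weight 0.63 [174. 303. 192. 327.] 288 184.0 315.0
low_roller 0.95 [152. 260. 175. 292.] 471 163.0 278.0
low_roller 0.63 [236. 214. 261. 247.] 549 248.0 231.0
wrist -0.03176064334289313 [314.18333846   0.         282.2603598 ] [ 0.194 -0.521  0.384] [[0.22, -0.97, -0.0], [-0.94, -0.21, 0.25], [-0.25, -0.06, -0.97]]
rail 0.98 [  0.   2. 154. 124.] 7435 67.0 53.0
```

```bash
python3 - <<'E'
import cv2
a=cv2.imread('pics/top0.png')[115:325,140:420];cv2.imwrite('pics/t0c.png',cv2.resize(a,None,fx=2.85,fy=2.85,interpolation=2))
a=cv2.imread('pics/scene0.png')[110:380,80:440];cv2.imwrite('pics/s0c.png',cv2.resize(a,None,fx=2.2,fy=2.2,interpolation=2))
E
```

```text
(no output)
```

View pics/t0c.png

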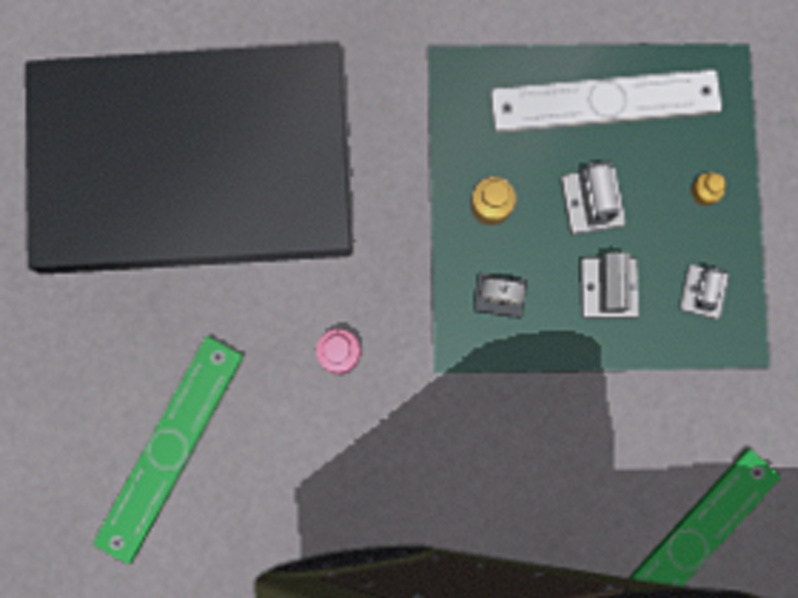

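View pics/s0c.png

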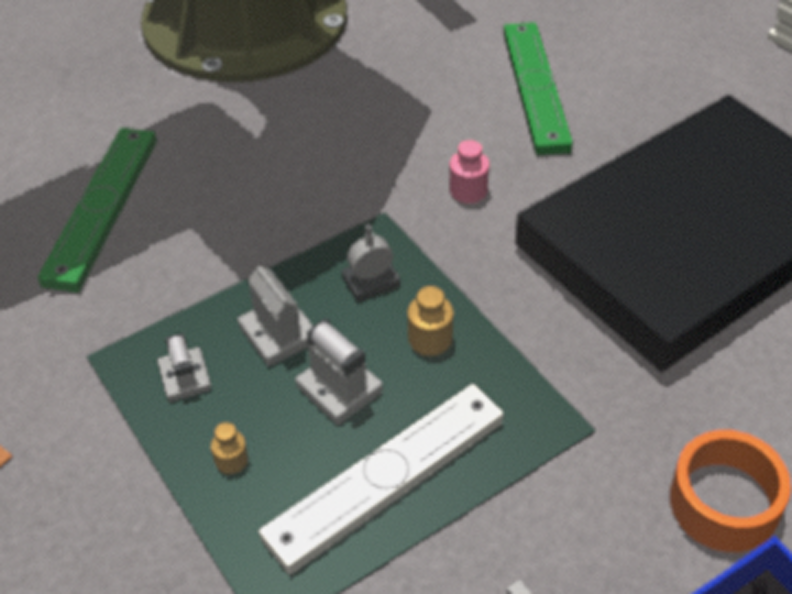

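The white rail is at top (353,150); the two green bars at (198,273) and (389,297) are look-alikes. The brass large weight is at (312,185), and the pink one at (258,238) is the decoy. The tall roller is at (347,185), knife (354,215), gauge (314,218), small weight (388,181) and low roller (386,216). The plate is on the left.

```bash
cat >> h.py <<'E'
def go(x,y,z,yaw):
    """shift/turn from the present pose to TCP x,y,z (tool down), yaw; printed in the units of the rows"""
    from scipy.spatial.transform import Rotation as Ro
    o=status.get_obs(); R0=Ro.from_euler('xyz',o['eef_rot']); d=R0.inv().apply(np.array([x,y,z])-o['ee_pos'])/0.5
    w=(R0.inv()*Ro.from_euler('xyz',[np.pi,0,yaw])).as_rotvec()/(np.pi/2)
    print('go',d.round(4),w.round(4),'rows>=',np.abs(d).max()*10,np.linalg.norm(w)*90/8.59)
def tri(ps,uvs):
    A=np.zeros((3,3));b=np.zeros(3);L=[]
    for p,uv in zip(ps,uvs):
        c,d=ray(p,[uv]);d=d[0]/np.linalg.norm(d[0]);M=np.eye(3)-np.outer(d,d);A+=M;b+=M@c;L.append((c,M))
    X=np.linalg.solve(A,b);return X,max(np.linalg.norm(M@(X-c)) for c,M in L)
E
python3 - <<'E'
from h import *
p=vision.camera('top')
for n,uv,z in [('gauge',(314,219),.03),('knife',(354,215),.035),('roller',(347,185),.035),('rail',(353,150),.02),('lw',(312,185),.03),('sw',(388,181),.02),('low',(386,216),.02),('matTL',(290,131),.004),('matBR',(410,244),.004)]:
    print(n,onz(p,[uv],z).round(3))
r=[q for q in silhouettes('plate',p)][0]
c=cv2.findContours(r['region'].astype('uint8'),0,1)[0];c=max(c,key=cv2.contourArea)[:,0]
X=onz(p,c,.05)[:,:2];print(cv2.minAreaRect((X*1000).astype('float32')))
print(p['shot']); go(.42,-.16,.27,0)
E
```

```text
gauge [[ 0.448 -0.087  0.03 ]]
knife [[ 0.46  -0.192  0.035]]
roller [[ 0.54  -0.173  0.035]]
rail [[ 0.641 -0.192  0.02 ]]
lw [[ 0.539 -0.08   0.03 ]]
sw [[ 0.558 -0.288  0.02 ]]
low [[ 0.462 -0.281  0.02 ]]
matTL [[ 0.695 -0.019  0.004]]
matBR [[ 0.389 -0.351  0.004]]
((569.7272338867188, 205.2779541015625), (206.2519989013672, 298.9984436035156), 4.747426986694336)
4
go [ 0.7475 -0.6008 -0.1291] [-1.000e-04  0.000e+00  1.431e-01] rows>= 7.475384682696104 1.499544318927496
```

```bash
python3 -m pendant '[0.748,-0.6,-0.13,0,0,0.143,1,0.748,-0.6,-0.13,0,0,0.143,1,0.748,-0.6,-0.13,0,0,0.143,1,0.748,-0.6,-0.13,0,0,0.143,1,0.748,-0.6,-0.13,0,0,0.143,1,0.748,-0.6,-0.13,0,0,0.143,1,0.748,-0.6,-0.13,0,0,0.143,1,0.748,-0.6,-0.13,0,0,0.143,1,0.748,-0.6,-0.13,0,0,0.143,1,0.748,-0.6,-0.13,0,0,0.143,1,0.748,-0.6,-0.13,0,0,0.143,1,0.748,-0.6,-0.13,0,0,0.143,1]' 20
python3 - <<'E'
from h import *
p=vision.camera('wrist');save(p,'w1.png');q=vision.camera('top');save(q,'t1.png')
print((-np.array(p['R']).T@np.array(p['t'])).round(3))
for n in NAMES:
    for r in silhouettes(n,p)[:3]:
        ys,xs=np.nonzero(r['region']);print(n,round(r['score'],2),np.round(r['extent']),len(xs),xs.mean().round(),ys.mean().round())
cv2.imwrite('pics/w1b.png',cv2.resize(p['pixels'][:,:,::-1],(800,600),interpolation=2))
go(.42,.2,.27,0)
E
```

```text
time_s: 2.65
ee_pos: [0.4203, -0.1601, 0.2704]
eef_rot: [3.141, 0.0, 0.002]
force: [-0.6, 0.3, 1.3]
grip_width: 0.0943
grip_force: 0.0
[ 0.494 -0.161  0.449]
plate 0.69 [  0.   0. 131. 144.] 16396 58.0 71.0
dial_gauge 0.59 [216. 141. 251. 167.] 935 233.0 155.0
knife_support 0.73 [219.   0. 399.  31.] 3643 293.0 11.0
knife_support 0.68 [289. 128. 326. 173.] 1668 308.0 149.0
roller_support 0.56 [273.  55. 324. 110.] 1966 297.0 82.0
rail 0.92 [ 22. 188.  76. 275.] 2755 47.0 232.0
rail 0.86 [216.   0. 400.  31.] 3654 293.0 11.0
rail 0.67 [302. 253. 412. 356.] 1257 352.0 300.0
large_weight 0.8 [108. 182. 152. 217.] 1020 127.0 197.0
large_weight 0.71 [203.  69. 241. 106.] 988 221.0 87.0
small_weight 0.79 [372.  56. 397.  86.] 544 383.0 72.0
low_roller 0.84 [355. 132. 391. 168.] 907 373.0 149.0
go [-6.000e-04 -7.212e-01  9.000e-04] [ 0.      0.     -0.0003] rows>= 7.211980680955934 0.0026817013482783873
```

View pics/w1b.png

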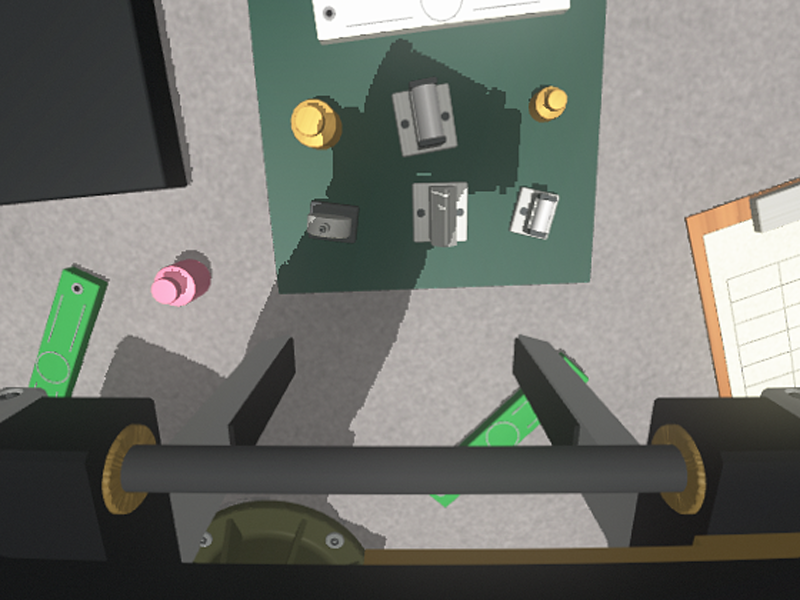

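The crop confirms the colours: the white rail sits at the top edge (~(440,15)), large brass at (316,122), roller at (425,117), knife at (440,213) and gauge at (332,220). Pink is at (173,286), off the mat. I'll back off for a second mat view, then view the plate.

```bash
cat >> h.py <<'E'
def box(a,b,z0,z1,n=None):
    return np.array([[sx*a/2,sy*b/2,z] for sx in(-1,1) for sy in(-1,1) for z in(z0,z1)])
def cyl(r,z0,z1): 
    t=np.linspace(0,2*np.pi,24,False); return np.array([[r*np.cos(k),r*np.sin(k),z] for k in t for z in(z0,z1)])
def cylx(r,w,zc):
    t=np.linspace(0,2*np.pi,24,False); return np.array([[x,r*np.cos(k),zc+r*np.sin(k)] for k in t for x in(-w/2,w/2)])
M={'dial_gauge':[box(.036,.046,0,.012),cylx(.02,.016,.034),cyl(.004,.05,.064),cyl(.0025,.06,.074)],
'knife_support':[box(.056,.052,0,.014),np.r_[box(.05,.022,0,.054),box(.05,.002,.06,.07)]],
'roller_support':[box(.056,.052,0,.014),box(.05,.022,0,.058),cylx(.01,.05,.06)],
'rail':[box(.04,.22,0,.016)],'plate':[box(.2,.3,0,.05)],
'large_weight':[cyl(.02,0,.038),cyl(.012,.048,.058),cyl(.008,.036,.05)],
'small_weight':[cyl(.014,0,.028),cyl(.008,.034,.042),cyl(.005,.026,.036)]}
def mask(name,v,p,ss=1):
    x,y,z,a=v;c,s=np.cos(a),np.sin(a);m=np.zeros((420*4,560*4),np.uint8)
    for P in M[name]:
        W=P@np.array([[c,s,0],[-s,c,0],[0,0,1]])+[x,y,z]
        cv2.fillConvexPoly(m,cv2.convexHull(np.round(proj(p,W)*4+1.5).astype(np.int32)),255)
    return cv2.resize(m,(560,420),interpolation=cv2.INTER_AREA)/255.
def fit(name,v0,obs,freez=False):
    """obs: list of (picture, region)"""
    from scipy.optimize import minimize
    obs=[(p,cv2.GaussianBlur(r.astype(float),(0,0),1.2)) for p,r in obs]
    def cost(u):
        v=[u[0]/100,u[1]/100,(u[3]/100 if freez else v0[2]),u[2]/10]
        return sum(((cv2.GaussianBlur(mask(name,v,p),(0,0),1.2)-r)**2).sum()/r.sum() for p,r in obs)
    u0=[v0[0]*100,v0[1]*100,v0[3]*10]+([v0[2]*100] if freez else [])
    S=np.vstack([u0]+[np.array(u0)+e for e in np.eye(len(u0))*1.])
    for _ in range(2):
        r=minimize(cost,u0,method='Nelder-Mead',options=dict(initial_simplex=S,xatol=.01,fatol=1e-5,maxiter=150)); u0=r.x; S=np.vstack([u0]+[u0+e for e in np.eye(len(u0))*.4])
    u=r.x;return np.array([u[0]/100,u[1]/100,(u[3]/100 if freez else v0[2]),u[2]/10]),r.fun
def find(name,p,near,tol=25):
    """region whose centre lies by the projection of near"""
    uv=proj(p,[near])[0];best=None
    for r in silhouettes(name,p):
        ys,xs=np.nonzero(r['region'])
        if len(xs) and np.hypot(xs.mean()-uv[0],ys.mean()-uv[1])<tol and xs.min()>1 and ys.min()>1 and xs.max()<558: 
            if best is None: best=r['region']
    return best
E
python3 -m pendant '[-0.12,0,0,0,0,0,1,-0.12,0,0,0,0,0,1,-0.12,0,0,0,0,0,1,-0.12,0,0,0,0,0,1,-0.12,0,0,0,0,0,1]'
python3 - <<'E'
from h import *
import pickle
p=vision.camera('wrist');q=vision.camera('top');s=vision.camera('scene')
save(p,'w2.png');pickle.dump((p,q,s),open('v2.pkl','wb'))
near={'dial_gauge':(.448,-.087,.03),'knife_support':(.46,-.192,.035),'roller_support':(.54,-.173,.035),'rail':(.641,-.192,.02),'large_weight':(.539,-.08,.03),'small_weight':(.558,-.288,.02)}
out={}
for n,c in near.items():
    obs=[(nm,k,find(n,k,c,25 if nm=='w' else 14)) for nm,k in (('w',p),('t',q),('s',s))]
    obs=[o for o in obs if o[2] is not None];out[n]=obs
    print(n,[o[0] for o in obs])
    o2=[(k,r) for _,k,r in obs]
    a0=0
    if o2:
        print(' wrist ',*[np.round(z,4) for z in fit(n,[c[0],c[1],.004,a0],o2[:1])])
        print(' all-z ',*[np.round(z,4) for z in fit(n,[c[0],c[1],.004,a0],o2,True)])
pickle.dump(out,open('r2.pkl','wb'))
E
python3 -m pendant '[0,-0.7,0,0,0,0,1,0,-0.7,0,0,0,0,1,0,-0.7,0,0,0,0,1,0,-0.7,0,0,0,0,1,0,-0.7,0,0,0,0,1,0,-0.7,0,0,0,0,1,0,-0.7,0,0,0,0,1,0,-0.7,0,0,0,0,1,0,-0.7,0,0,0,0,1,0,-0.7,0,0,0,0,1,0,-0.7,0,0,0,0,1]'
python3 - <<'E'
from h import *
p=vision.camera('wrist');q=vision.camera('top');s=vision.camera('scene');save(p,'w3.png');save(s,'s3.png')
obs=[(k,find('plate',k,(.57,.205,.05),40)) for k in (p,q,s)]
print([o[1] is not None for o in obs])
for i in range(3):
    if obs[i][1] is not None: print(fit('plate',[.57,.205,0,.08],obs[i:i+1]))
obs=[o for o in obs if o[1] is not None]
if len(obs)>1: print(fit('plate',[.57,.205,0,.08],obs,True))
E
```

```text
time_s: 3.65
ee_pos: [0.3611, -0.1604, 0.2705]
eef_rot: [-3.142, -0.0, 0.0]
force: [-0.3, 0.2, -0.7]
grip_width: 0.094
grip_force: 0.0
dial_gauge ['w', 't', 's']
 wrist  [ 0.4525 -0.0931  0.004  -0.1087] 0.0044
 all-z  [ 0.452  -0.0927  0.0057 -0.1122] 0.0331
knife_support ['w', 't', 's']
 wrist  [ 0.4616 -0.1963  0.004   0.0422] 0.0061
 all-z  [ 0.462  -0.1954  0.0061  0.0302] 0.1675
roller_support ['t', 's']
 wrist  [ 0.544  -0.1786  0.004   0.1565] 0.005
 all-z  [ 0.5434 -0.1791  0.004   0.1608] 0.0187
rail ['t', 's']
 wrist  [ 0.6433 -0.1911  0.004   0.1179] 0.0179
 all-z  [ 0.6429 -0.1921  0.0044  0.1275] 0.0336
large_weight ['w', 't']
 wrist  [ 0.5391 -0.0836  0.004   0.0269] 0.0399
 all-z  [ 0.5409 -0.0826 -0.0032  0.0909] 0.0474
small_weight ['w', 't', 's']
 wrist  [ 0.5582 -0.2901  0.004   0.0577] 0.0336
 all-z  [ 0.5587 -0.2898  0.0035  0.1095] 0.0503
time_s: 5.8
ee_pos: [0.3605, 0.1885, 0.2706]
eef_rot: [-3.142, -0.0, -0.002]
force: [0.2, 0.3, -0.3]
grip_width: 0.0937
grip_force: 0.0
[False, False, True]
(array([0.5697353 , 0.20849167, 0.        , 0.0833094 ]), np.float64(0.008797756308271672))
```

View pics/w3.png

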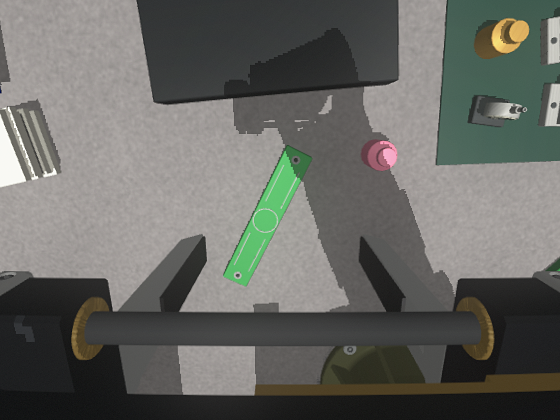

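The plate fits as centre (0.570,0.207) with yaw 0.083, and the mat heights are consistent (z≈0.004). Knife first.

```bash
python3 - <<'E'
from h import *
go(.462,-.196,.16,.04)
E
```

```text
go [0.2037 0.7705 0.221 ] [-0.     -0.0001 -0.0259] rows>= 7.704559806102771 0.2711818988059922
```

```bash
python3 -m pendant '[0.204,0.77,0.221,0,0,-0.026,0.2,0.204,0.77,0.221,0,0,-0.026,0.2,0.204,0.77,0.221,0,0,-0.026,0.2,0.204,0.77,0.221,0,0,-0.026,0.2,0.204,0.77,0.221,0,0,-0.026,0.2,0.204,0.77,0.221,0,0,-0.026,0.2,0.204,0.77,0.221,0,0,-0.026,0.2,0.204,0.77,0.221,0,0,-0.026,0.2,0.204,0.77,0.221,0,0,-0.026,0.2,0.204,0.77,0.221,0,0,-0.026,0.2,0.204,0.77,0.221,0,0,-0.026,0.2]'
python3 - <<'E'
from h import *
p=vision.camera('wrist');save(p,'w4.png')
r=find('knife_support',p,(.462,-.196,.03),60);print(r is not None and fit('knife_support',[.462,-.196,.004,.04],[(p,r)]))
go(.462,-.196,.026,.04)
E
```

```text
time_s: 7.2
ee_pos: [0.4622, -0.1946, 0.1602]
eef_rot: [-3.141, 0.0, 0.041]
force: [0.0, 0.3, 1.1]
grip_width: 0.0563
grip_force: 0.0
(array([ 0.46171741, -0.19538366,  0.004     ,  0.02961247]), np.float64(0.005676783897024606))
go [-0.0012  0.0036  0.2693] [ 0.0002 -0.0005  0.0015] rows>= 2.6925017500437507 0.0171738792011989
```

View pics/w4.png

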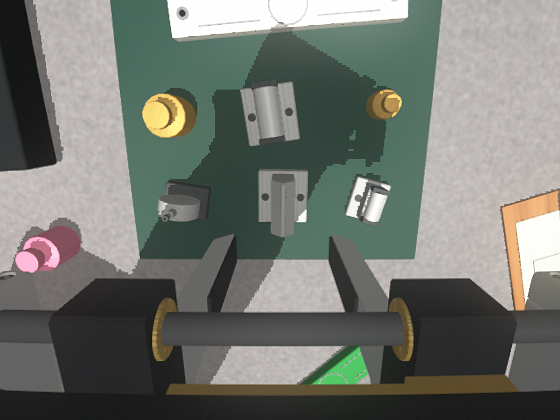

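The knife stands at (283,200) between the fingers, as expected.

```bash
python3 -m pendant '[0,0.002,0.1,0,0,0,0.2,0,0.002,0.2,0,0,0,0.2,0,0.002,0.25,0,0,0,0.2,0,0.002,0.269,0,0,0,0.2,0,0.002,0.269,0,0,0,0.2,0,0.002,0.269,0,0,0,-1,0,0.002,0.269,0,0,0,-1,0,0.002,0.269,0,0,0,-1,0,0.002,0.269,0,0,0,-1,0,0.002,0.269,0,0,0,-1,0,0.002,0.269,0,0,0,-1]' 35
python3 -m pendant '[0,0,0,0,0,0,-1,0,0,-0.02,0,0,0,-1,0,0,-0.1,0,0,0,-1,0,0,-0.2,0,0,0,-1,0,0,-0.3,0,0,0,-1,0,0,-0.3,0,0,0,-1]'
python3 - <<'E'
from h import *
go(.5634,.2867,.15,.083)
E
```

```text
time_s: 8.4
ee_pos: [0.4625, -0.1961, 0.026]
eef_rot: [-3.141, -0.0, 0.041]
force: [-1.3, 4.6, 6.5]
grip_width: 0.0218
grip_force: 35.0
time_s: 9.0
ee_pos: [0.4644, -0.1974, 0.1822]
eef_rot: [3.136, -0.009, 0.041]
force: [-0.0, -0.5, -6.0]
grip_width: 0.0219
grip_force: 35.0
go [ 0.2369 -0.9597  0.0614] [ 0.0034 -0.0057 -0.0267] rows>= 9.596643196980981 0.2887226227036206
```

```bash
python3 -m pendant '[0.237,-0.96,0.062,0,0,-0.027,-1,0.237,-0.96,0.062,0,0,-0.027,-1,0.237,-0.96,0.062,0,0,-0.027,-1,0.237,-0.96,0.062,0,0,-0.027,-1,0.237,-0.96,0.062,0,0,-0.027,-1,0.237,-0.96,0.062,0,0,-0.027,-1,0.237,-0.96,0.062,0,0,-0.027,-1,0.237,-0.96,0.062,0,0,-0.027,-1,0.237,-0.96,0.062,0,0,-0.027,-1,0.237,-0.96,0.062,0,0,-0.027,-1,0.237,-0.96,0.062,0,0,-0.027,-1,0.237,-0.96,0.062,0,0,-0.027,-1]'
python3 -m pendant '[0,0,0,0,0,0,-1,0,0,0,0,0,0,-1,0,0,0,0,0,0,-1]'
python3 - <<'E'
from h import *
p=vision.camera('wrist');save(p,'w5.png')
s=vision.camera('scene')
for k in (p,s):
    for r in silhouettes('plate',k)[:1]: print(r['score'],r['extent'],fit('plate',[.57,.207,0,.083],[(k,r['region'])]))
go(.5634,.2867,.074,.083)
E
```

```text
time_s: 10.2
ee_pos: [0.5602, 0.2884, 0.1424]
eef_rot: [3.14, 0.003, 0.085]
force: [-0.0, -0.6, -6.9]
grip_width: 0.0217
grip_force: 35.0
time_s: 10.5
ee_pos: [0.5612, 0.2872, 0.1447]
eef_rot: [-3.142, -0.0, 0.082]
force: [0.5, -0.6, -5.9]
grip_width: 0.0215
grip_force: 35.0
0.93 [201.1, 84.1, 555.3, 298.7] (array([0.57342268, 0.20543742, 0.        , 0.08142915]), np.float64(0.1974071540326163))
0.86 [311.7, 152.5, 478.9, 279.5] (array([0.57 , 0.207, 0.   , 0.083]), np.float64(0.020772950547794166))
go [0.0043 0.0026 0.1412] [-0.     -0.0001 -0.    ] rows>= 1.4121334682200484 0.0012943567065620486
```

View pics/w5.png

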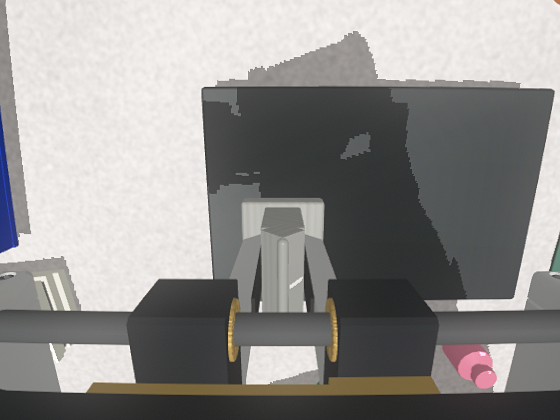

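```bash
python3 - <<'E'
from h import *
p=vision.camera('wrist')
X=onz(p,[(203,88),(554,90),(516,298)],.05)[:,:2];print(X.round(4))
y=X[0]-X[1];print(np.linalg.norm(y),np.linalg.norm(X[1]-X[2]),np.arctan2(-y[0],y[1]),(X[0]+X[2])/2)
E
```

```text
[[0.6579 0.3606]
 [0.6827 0.0672]
 [0.4877 0.047 ]]
0.2944300882364262 0.1960442453863231 0.08431787912617204 [0.57283719 0.20377383]
```

Three plate corners measure 294×196 mm with yaw 0.084 and centre (0.573,0.204), consistent with the earlier fit. I'll use (0.571,0.206).

```bash
python3 -m pendant '[0.006,0.003,0.04,0,0,0,-1,0.006,0.003,0.08,0,0,0,-1,0.006,0.003,0.11,0,0,0,-1,0.006,0.003,0.125,0,0,0,-1,0.006,0.003,0.135,0,0,0,-1,0.006,0.003,0.142,0,0,0,-1,0.006,0.003,0.142,0,0,0,-1,0.006,0.003,0.142,0,0,0,-1]'
```

```text
time_s: 11.55
ee_pos: [0.5645, 0.287, 0.0741]
eef_rot: [-3.141, -0.001, 0.083]
force: [0.1, -0.1, -4.8]
grip_width: 0.022
grip_force: 35.0
```

```bash
python3 -m pendant '[0,0.001,0.002,0,0,0,-1,0,0.001,0.004,0,0,0,-1,0,0.001,0.005,0,0,0,-1,0,0.001,0.005,0,0,0,-1]'
python3 -m pendant '[0,0,0,0,0,0,-0.06,0,0,0,0,0,0,-0.06,0,0,0,0,0,0,-0.06,0,0,0,0,0,0,-0.06,0,0,-0.06,0,0,0,-0.06,0,0,-0.15,0,0,0,0,0,0,-0.24,0,0,0,0,0,0,-0.24,0,0,0,0]'
python3 - <<'E'
from h import *
go(.5438,-.1788,.16,.16)
E
```

```text
time_s: 11.95
ee_pos: [0.5645, 0.2864, 0.072]
eef_rot: [-3.141, -0.001, 0.083]
force: [-4.4, -2.9, 5.6]
grip_width: 0.0217
grip_force: 35.0
time_s: 12.75
ee_pos: [0.5662, 0.2873, 0.1978]
eef_rot: [-3.138, -0.01, 0.083]
force: [0.5, -0.1, 0.4]
grip_width: 0.0468
grip_force: 0.0
go [-0.1231  0.9255  0.0713] [-0.0019 -0.0063 -0.0487] rows>= 9.25470218607627 0.514951283540304
```

```bash
python3 -m pendant '[-0.123,0.925,0.071,0,0,-0.049,0.2,-0.123,0.925,0.071,0,0,-0.049,0.2,-0.123,0.925,0.071,0,0,-0.049,0.2,-0.123,0.925,0.071,0,0,-0.049,0.2,-0.123,0.925,0.071,0,0,-0.049,0.2,-0.123,0.925,0.071,0,0,-0.049,0.2,-0.123,0.925,0.071,0,0,-0.049,0.2,-0.123,0.925,0.071,0,0,-0.049,0.2,-0.123,0.925,0.071,0,0,-0.049,0.2,-0.123,0.925,0.071,0,0,-0.049,0.2,-0.123,0.925,0.071,0,0,-0.049,0.2,-0.123,0.925,0.071,0,0,-0.049,0.2]'
python3 -m pendant '[0,0,0,0,0,0,0.2,0,0,0,0,0,0,0.2]'
python3 - <<'E'
from h import *
p=vision.camera('wrist');save(p,'w6.png')
r=find('roller_support',p,(.544,-.179,.03),60);print(r is not None and fit('roller_support',[.544,-.179,.004,.16],[(p,r)]))
t=vision.camera('top')
r=find('knife_support',t,(.565,.286,.085),30);print(r is not None and fit('knife_support',[.565,.286,.05,.08],[(t,r)]))
go(.5438,-.1788,.026,.16)
E
```

```text
time_s: 13.95
ee_pos: [0.5416, -0.1788, 0.1553]
eef_rot: [-3.141, 0.0, 0.16]
force: [0.1, 1.1, 1.5]
grip_width: 0.0565
grip_force: 0.0
time_s: 14.15
ee_pos: [0.5418, -0.1783, 0.1556]
eef_rot: [3.142, -0.0, 0.162]
force: [-0.3, 0.3, 0.4]
grip_width: 0.0566
grip_force: 0.0
(array([ 0.54446158, -0.17972118,  0.004     ,  0.18477189]), np.float64(0.005273703579645153))
(array([0.56445517, 0.28763303, 0.05      , 0.09124881]), np.float64(0.008013586594747116))
go [4.300e-03 1.000e-04 2.591e-01] [ 0.0001 -0.0001  0.0008] rows>= 2.5908675355146333 0.008033651097918463
```

Knife is placed well: (0.5645, 0.2876, yaw 0.09). Roller confirmed; grasp it.

```bash
python3 -m pendant '[0.005,0.001,0.1,0,0,-0.006,0.2,0.005,0.001,0.18,0,0,-0.006,0.2,0.005,0.001,0.24,0,0,-0.006,0.2,0.005,0.001,0.259,0,0,-0.006,0.2,0.005,0.001,0.259,0,0,-0.006,0.2,0.005,0.001,0.259,0,0,-0.006,-1,0.005,0.001,0.259,0,0,-0.006,-1,0.005,0.001,0.259,0,0,-0.006,-1,0.005,0.001,0.259,0,0,-0.006,-1,0.005,0.001,0.259,0,0,-0.006,-1,0.005,0.001,0.259,0,0,-0.006,-1]' 35
python3 -m pendant '[0,0,0,0,0,0,-1,0,0,-0.02,0,0,0,-1,0,0,-0.1,0,0,0,-1,0,0,-0.2,0,0,0,-1,0,0,-0.3,0,0,0,-1,0,0,-0.3,0,0,0,-1,0,0,-0.3,0,0,0,-1]'
python3 - <<'E'
from h import *
go(.5776,.1263,.15,.083)
E
```

```text
time_s: 15.45
ee_pos: [0.5443, -0.1797, 0.0265]
eef_rot: [3.141, -0.001, 0.17]
force: [-1.3, 1.3, 6.4]
grip_width: 0.0217
grip_force: 35.0
time_s: 16.15
ee_pos: [0.5439, -0.1797, 0.1762]
eef_rot: [3.141, -0.001, 0.17]
force: [-0.5, 0.0, -5.7]
grip_width: 0.0217
grip_force: 35.0
go [ 0.1698 -0.5919  0.0523] [ 0.0002 -0.0004  0.0552] rows>= 5.918658639660662 0.5783787754426845
```

```bash
python3 -m pendant '[0.17,-0.592,0.052,0,0,0.055,-1,0.17,-0.592,0.052,0,0,0.055,-1,0.17,-0.592,0.052,0,0,0.055,-1,0.17,-0.592,0.052,0,0,0.055,-1,0.17,-0.592,0.052,0,0,0.055,-1,0.17,-0.592,0.052,0,0,0.055,-1,0.17,-0.592,0.052,0,0,0.055,-1,0.17,-0.592,0.052,0,0,0.055,-1,0.17,-0.592,0.052,0,0,0.055,-1,0.17,-0.592,0.052,0,0,0.055,-1,0.17,-0.592,0.052,0,0,0.055,-1]'
python3 - <<'E'
from h import *
p=vision.camera('wrist');s=vision.camera('scene')
z=status.get_obs()['ee_pos'];print(z)
for k in (p,s):
    r=find('roller_support',k,z+[0,0,.01],60)
    if r is not None: print(fit('roller_support',[z[0],z[1],z[2]-.022,.083],[(k,r)]))
go(.5776,.1263,.073,.083)
E
```

```text
time_s: 17.25
ee_pos: [0.5778, 0.1251, 0.1499]
eef_rot: [3.141, 0.0, 0.082]
force: [0.4, 0.3, -4.9]
grip_width: 0.0218
grip_force: 35.0
[0.57785378 0.12552124 0.1500461 ]
(array([0.58039094, 0.12425813, 0.1280461 , 0.09028442]), np.float64(0.33225801707366115))
(array([0.57883535, 0.12499185, 0.1280461 , 0.09698908]), np.float64(0.35728891729299406))
go [-0.0005 -0.0009  0.1541] [ 0.     -0.0001 -0.0002] rows>= 1.5411909114861944 0.002137621786077524
```

```bash
python3 -m pendant '[0,0,0.05,0,0,0,-1,0,0,0.1,0,0,0,-1,0,0,0.13,0,0,0,-1,0,0,0.145,0,0,0,-1,0,0,0.152,0,0,0,-1,0,0,0.155,0,0,0,-1,0,0,0.156,0,0,0,-1,0,0,0.157,0,0,0,-1,0,0,0.157,0,0,0,-1]'
python3 -m pendant '[0,0,0,0,0,0,-0.06,0,0,0,0,0,0,-0.06,0,0,0,0,0,0,-0.06,0,0,0,0,0,0,-0.06,0,0,-0.06,0,0,0,-0.06,0,0,-0.15,0,0,0,0,0,0,-0.22,0,0,0,0,0,0,-0.22,0,0,0,0]'
python3 - <<'E'
from h import *
go(.452,-.093,.17,1.46)
E
```

```text
time_s: 18.35
ee_pos: [0.5782, 0.1265, 0.0724]
eef_rot: [-3.141, -0.001, 0.083]
force: [-1.8, -0.6, 2.1]
grip_width: 0.0219
grip_force: 35.0
time_s: 19.15
ee_pos: [0.5796, 0.1267, 0.1867]
eef_rot: [-3.141, -0.008, 0.083]
force: [-0.4, -0.3, 0.3]
grip_width: 0.0471
grip_force: 0.0
go [-0.2912  0.4166  0.0308] [ 0.0033 -0.0046 -0.8763] rows>= 4.165927804524884 9.181735953818318
```

```bash
python3 -m pendant '[-0.291,0.417,0.031,0.003,-0.005,-0.876,0,-0.291,0.417,0.031,0.003,-0.005,-0.876,0,-0.291,0.417,0.031,0.003,-0.005,-0.876,0,-0.291,0.417,0.031,0.003,-0.005,-0.876,0,-0.291,0.417,0.031,0.003,-0.005,-0.876,0,-0.291,0.417,0.031,0.003,-0.005,-0.876,0,-0.291,0.417,0.031,0.003,-0.005,-0.876,0,-0.291,0.417,0.031,0.003,-0.005,-0.876,0,-0.291,0.417,0.031,0.003,-0.005,-0.876,0,-0.291,0.417,0.031,0.003,-0.005,-0.876,0,-0.291,0.417,0.031,0.003,-0.005,-0.876,0,-0.291,0.417,0.031,0.003,-0.005,-0.876,0]'
python3 -m pendant '[0,0,0,0,0,0,0,0,0,0,0,0,0,0]'
python3 - <<'E'
from h import *
p=vision.camera('wrist');save(p,'w7.png')
r=find('dial_gauge',p,(.452,-.093,.03),70);print(r is not None and fit('dial_gauge',[.452,-.093,.004,-.11],[(p,r)]))
t=vision.camera('top')
for n,c in (('knife_support',(.5645,.287,.085)),('roller_support',(.578,.1265,.085))):
    r=find(n,t,c,30);print(r is not None and fit(n,[c[0],c[1],.05,.08],[(t,r)]))
go(.452,-.093,.025,1.46)
E
```

```text
time_s: 20.35
ee_pos: [0.45, -0.0935, 0.1656]
eef_rot: [-3.133, 0.003, 1.457]
force: [-0.1, 0.7, 0.3]
grip_width: 0.0472
grip_force: 0.0
time_s: 20.55
ee_pos: [0.4501, -0.0935, 0.1658]
eef_rot: [-3.134, 0.003, 1.458]
force: [-0.4, -0.2, -0.5]
grip_width: 0.0472
grip_force: 0.0
(array([ 0.45212824, -0.09312427,  0.004     , -0.11969887]), np.float64(0.004208436314321832))
(array([0.5639196 , 0.2875435 , 0.05      , 0.07045669]), np.float64(0.007694942028772586))
(array([0.5790703 , 0.12823237, 0.05      , 0.05846356]), np.float64(0.006415427674994612))
go [0.0022 0.0057 0.2819] [-0.005   0.0018 -0.0005] rows>= 2.818742904966341 0.05624313144072946
```

View pics/w7.png

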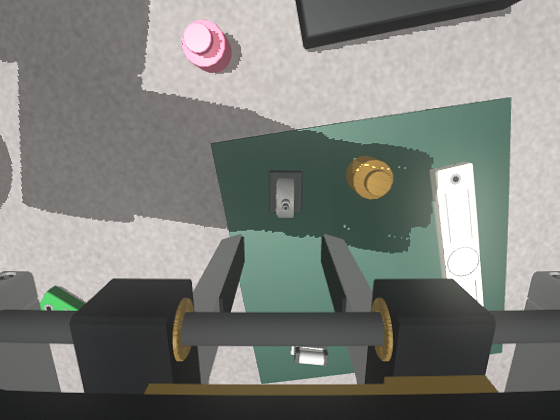

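Gauge at (286,195) is centred between the fingers, foot dark, brass weight clear at (372,178).

```bash
python3 -m pendant '[0.002,0.005,0.1,-0.005,0.002,0,0,0.002,0.005,0.18,-0.005,0.002,0,0,0.002,0.005,0.25,-0.005,0.002,0,0,0.002,0.005,0.282,-0.005,0.002,0,0,0.002,0.005,0.282,-0.005,0.002,0,0,0.002,0.005,0.282,-0.005,0.002,0,-1,0.002,0.005,0.282,-0.005,0.002,0,-1,0.002,0.005,0.282,-0.005,0.002,0,-1,0.002,0.005,0.282,-0.005,0.002,0,-1,0.002,0.005,0.282,-0.005,0.002,0,-1]' 25
python3 -m pendant '[0,0,0,0,0,0,-1,0,0,-0.02,0,0,0,-1,0,0,-0.1,0,0,0,-1,0,0,-0.2,0,0,0,-1,0,0,-0.3,0,0,0,-1,0,0,-0.36,0,0,0,-1,0,0,-0.36,0,0,0,-1,0,0,-0.36,0,0,0,-1]'
python3 - <<'E'
from h import *
go(.5715,.2075,.17,.083+np.pi/2)
E
```

```text
time_s: 21.8
ee_pos: [0.452, -0.0931, 0.0256]
eef_rot: [3.141, -0.0, 1.459]
force: [-0.6, 1.5, 6.2]
grip_width: 0.0163
grip_force: 25.0
time_s: 22.6
ee_pos: [0.4513, -0.093, 0.2047]
eef_rot: [-3.141, -0.0, 1.459]
force: [-1.0, 0.2, -3.2]
grip_width: 0.0161
grip_force: 25.0
go [0.6241 0.1722 0.0696] [-1.000e-04 -2.000e-04 -1.238e-01] rows>= 6.2407767811804735 1.2968470652311717
```

```bash
python3 -m pendant '[0.624,0.172,0.07,0,0,-0.124,-1,0.624,0.172,0.07,0,0,-0.124,-1,0.624,0.172,0.07,0,0,-0.124,-1,0.624,0.172,0.07,0,0,-0.124,-1,0.624,0.172,0.07,0,0,-0.124,-1,0.624,0.172,0.07,0,0,-0.124,-1,0.624,0.172,0.07,0,0,-0.124,-1,0.624,0.172,0.07,0,0,-0.124,-1,0.624,0.172,0.07,0,0,-0.124,-1,0.624,0.172,0.07,0,0,-0.124,-1]'
python3 -m pendant '[0,0,0,0,0,0,-1,0,0,0,0,0,0,-1]'
python3 - <<'E'
from h import *
go(.5715,.2075,.072,.083+np.pi/2)
E
```

```text
time_s: 23.6
ee_pos: [0.5713, 0.2064, 0.1691]
eef_rot: [-3.14, 0.0, 1.653]
force: [-0.4, 0.2, -2.2]
grip_width: 0.0156
grip_force: 25.0
time_s: 23.8
ee_pos: [0.5717, 0.2066, 0.1702]
eef_rot: [3.141, -0.0, 1.653]
force: [0.2, -0.4, -1.9]
grip_width: 0.0155
grip_force: 25.0
go [ 0.0017 -0.0004  0.1964] [ 0.0001 -0.0002 -0.0004] rows>= 1.9641584581921545 0.0047285501552210354
```

```bash
python3 -m pendant '[0.002,0,0.05,0,0,0,-1,0.002,0,0.1,0,0,0,-1,0.002,0,0.15,0,0,0,-1,0.002,0,0.18,0,0,0,-1,0.002,0,0.191,0,0,0,-1,0.002,0,0.195,0,0,0,-1,0.002,0,0.197,0,0,0,-1,0.002,0,0.198,0,0,0,-1,0.002,0,0.198,0,0,0,-1]'
python3 -m pendant '[0,0,0,0,0,0,-0.1,0,0,0,0,0,0,-0.1,0,0,0,0,0,0,-0.1,0,0,0,0,0,0,-0.1,0,0,-0.06,0,0,0,-0.1,0,0,-0.15,0,0,0,0,0,0,-0.25,0,0,0,0,0,0,-0.25,0,0,0,0,0,0,-0.25,0,0,0,0]'
python3 - <<'E'
from h import *
go(.60,-.191,.20,.12+np.pi/2)
E
```

```text
time_s: 24.7
ee_pos: [0.572, 0.2085, 0.0717]
eef_rot: [3.141, -0.001, 1.654]
force: [-1.0, 0.4, -1.7]
grip_width: 0.016
grip_force: 25.0
time_s: 25.6
ee_pos: [0.5719, 0.2085, 0.1969]
eef_rot: [3.14, -0.001, 1.654]
force: [-0.5, -0.1, -0.7]
grip_width: 0.0471
grip_force: 0.0
go [-0.8008 -0.0106 -0.0069] [ 0.0012 -0.0004 -0.0233] rows>= 8.008385128104175 0.24403325385366262
```

```bash
python3 -m pendant '[-0.96,0.09,-0.007,0,0,-0.023,0.2,-0.96,0.09,-0.007,0,0,-0.023,0.2,-0.96,0.09,-0.007,0,0,-0.023,0.2,-0.96,0.09,-0.007,0,0,-0.023,0.2,-0.96,0.09,-0.007,0,0,-0.023,0.2,-0.96,0.09,-0.007,0,0,-0.023,0.2,-0.96,0.09,-0.007,0,0,-0.023,0.2,-0.96,0.09,-0.007,0,0,-0.023,0.2,-0.96,0.09,-0.007,0,0,-0.023,0.2,-0.96,0.09,-0.007,0,0,-0.023,0.2,-0.96,0.09,-0.007,0,0,-0.023,0.2,-0.96,0.09,-0.007,0,0,-0.023,0.2]'
python3 -m pendant '[-0.96,0,0,0,0,0,0.2,0,0,0,0,0,0,0.2]'
python3 - <<'E'
from h import *
p=vision.camera('wrist');save(p,'w8.png');t=vision.camera('top');save(t,'t8.png');s=vision.camera('scene');save(s,'s8.png')
print(status.get_obs()['ee_pos'])
a=(.643,-.192,.012)
obs=[(k,find('rail',k,a,70 if k is p else 20)) for k in (p,t,s)]
for o in obs:
    if o[1] is not None: print(fit('rail',[.643,-.192,.004,.12],[o]))
for n,c in (('dial_gauge',(.572,.2075,.08)),('knife_support',(.5645,.287,.085)),('roller_support',(.578,.1265,.085))):
    print(n)
    for k in (t,s):
        r=find(n,k,c,30)
        if r is not None: print(fit(n,[c[0],c[1],.05,.08],[(k,r)]))
go(.643,-.192,.1,.125+np.pi/2)
a=s['pixels'][150:300,300:500,::-1];cv2.imwrite('pics/s8c.png',cv2.resize(a,None,fx=3.8,fy=3.8,interpolation=2))
E
```

```text
time_s: 26.8
ee_pos: [0.656, -0.2664, 0.1971]
eef_rot: [-3.139, -0.002, 1.689]
force: [0.5, -0.1, -0.1]
grip_width: 0.0567
grip_force: 0.0
time_s: 27.0
ee_pos: [0.6562, -0.2757, 0.1932]
eef_rot: [-3.137, -0.001, 1.68]
force: [0.1, 2.0, -1.5]
grip_width: 0.0564
grip_force: 0.0
[ 0.65643232 -0.26325568  0.19789258]
(array([ 0.64358225, -0.19388664,  0.004     ,  0.12233848]), np.float64(0.004289992626172235))
(array([ 0.64344376, -0.17954775,  0.004     ,  0.15372615]), np.float64(0.5623327495413273))
(array([ 0.64284737, -0.19267525,  0.004     ,  0.127116  ]), np.float64(0.01595240269143391))
dial_gauge
(array([0.57117708, 0.20988198, 0.05      , 0.10459863]), np.float64(0.005513529918341253))
(array([0.56942184, 0.21117784, 0.05      , 0.36228949]), np.float64(0.0816994272250514))
knife_support
(array([0.56419058, 0.28696166, 0.05      , 0.0215705 ]), np.float64(0.026118419236591802))
(array([0.56371042, 0.28582719, 0.05      , 0.07057655]), np.float64(0.013927964380481954))
roller_support
(array([0.57874658, 0.12814952, 0.05      , 0.06620671]), np.float64(0.009044428122290634))
(array([0.57685825, 0.12719918, 0.05      , 0.07207747]), np.float64(0.003919532409360058))
go [ 0.1508 -0.0091  0.199 ] [ 0.0001 -0.0002 -0.0036] rows>= 1.9895575103136718 0.03769362189306385
```

View pics/s8c.png

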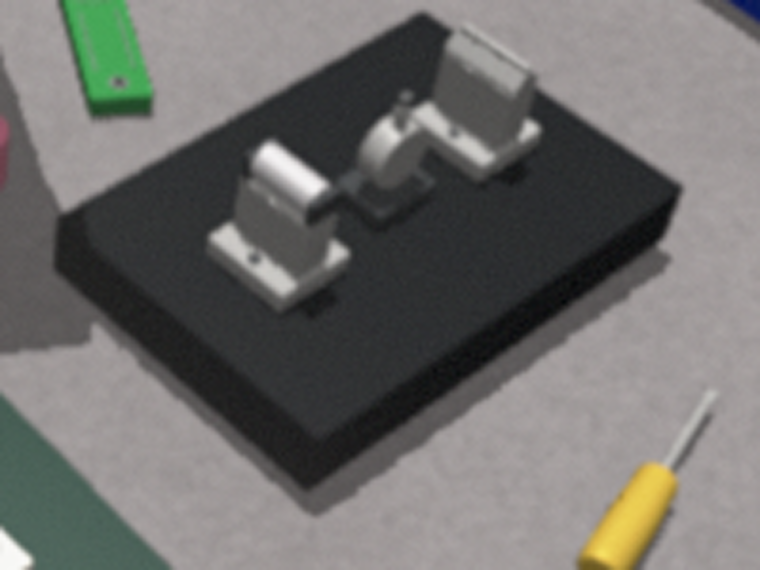

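View pics/w8.png

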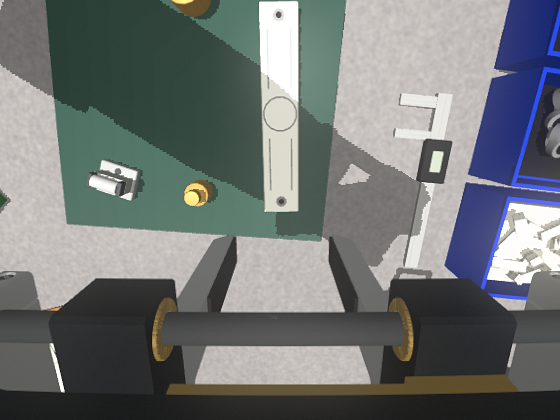

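All three stand upright in line on the plate: roller at (285,220), gauge (390,160), knife (480,100) in the crop. Now the rail: its ring is at (280,114), lying between the finger lines.

```bash
python3 -m pendant '[0.08,-0.009,0.05,0,0,0,0.25,0.148,-0.009,0.1,0,0,0,0.25,0.148,-0.009,0.15,0,0,0,0.25,0.148,-0.009,0.2,0,0,0,0.25,0.148,-0.009,0.2,0,0,0,0.25]'
python3 - <<'E'
from h import *
go(.6435,-.1935,.0075,.122+np.pi/2)
E
```

```text
time_s: 28.1
ee_pos: [0.6418, -0.1926, 0.096]
eef_rot: [-3.137, -0.003, 1.691]
force: [-0.2, -0.4, 0.3]
grip_width: 0.0591
grip_force: 0.0
go [-0.0027  0.0041  0.177 ] [-0.0032 -0.0017 -0.0014] rows>= 1.7699537806776975 0.040562040901544326
```

```bash
python3 -m pendant '[-0.002,0.003,0.07,-0.003,-0.002,0,0.25,-0.002,0.003,0.13,-0.003,-0.002,0,0.25,-0.002,0.003,0.16,-0.003,-0.002,0,0.25,-0.002,0.003,0.176,-0.003,-0.002,0,0.25,-0.002,0.003,0.176,-0.003,-0.002,0,0.25,-0.002,0.003,0.176,-0.003,-0.002,0,-1,-0.002,0.003,0.176,-0.003,-0.002,0,-1,-0.002,0.003,0.176,-0.003,-0.002,0,-1,-0.002,0.003,0.176,-0.003,-0.002,0,-1,-0.002,0.003,0.176,-0.003,-0.002,0,-1]' 25
python3 -m pendant '[0,0,0,0,0,0,-1,0,0,-0.02,0,0,0,-1,0,0,-0.08,0,0,0,-1,0,0,-0.16,0,0,0,-1,0,0,-0.25,0,0,0,-1,0,0,-0.34,0,0,0,-1,0,0,-0.4,0,0,0,-1,0,0,-0.4,0,0,0,-1,0,0,-0.4,0,0,0,-1]'
python3 - <<'E'
from h import *
p=vision.camera('wrist');save(p,'w9.png')
z=status.get_obs()['ee_pos'];r=silhouettes('rail',p)
print([(round(q['score'],2),np.round(q['extent'])) for q in r])
go(.5712,.2078,.2,.083+np.pi/2)
E
```

```text
time_s: 29.1
ee_pos: [0.6452, -0.1942, 0.0125]
eef_rot: [3.136, 0.004, 1.69]
force: [-1.8, -0.2, 6.0]
grip_width: 0.0395
grip_force: 25.0
time_s: 30.0
ee_pos: [0.6437, -0.1935, 0.2115]
eef_rot: [3.137, 0.003, 1.69]
force: [-0.5, -0.0, -2.0]
grip_width: 0.0393
grip_force: 25.0
[(0.86, array([  0., 228.,  30., 272.])), (0.62, array([243.,  45., 324., 386.]))]
go [ 0.8137 -0.0474  0.0179] [0.0014 0.0009 0.0233] rows>= 8.137405002760183 0.2447211004836658
```

```bash
python3 -m pendant '[0.814,-0.047,0.018,0.001,0.001,0.023,-1,0.814,-0.047,0.018,0.001,0.001,0.023,-1,0.814,-0.047,0.018,0.001,0.001,0.023,-1,0.814,-0.047,0.018,0.001,0.001,0.023,-1,0.814,-0.047,0.018,0.001,0.001,0.023,-1,0.814,-0.047,0.018,0.001,0.001,0.023,-1,0.814,-0.047,0.018,0.001,0.001,0.023,-1,0.814,-0.047,0.018,0.001,0.001,0.023,-1,0.814,-0.047,0.018,0.001,0.001,0.023,-1,0.814,-0.047,0.018,0.001,0.001,0.023,-1,0.814,-0.047,0.018,0.001,0.001,0.023,-1,0.814,-0.047,0.018,0.001,0.001,0.023,-1]'
python3 -m pendant '[0,0,0,0,0,0,-1,0,0,0,0,0,0,-1]'
python3 - <<'E'
from h import *
p=vision.camera('wrist');s=vision.camera('scene');save(s,'s10.png');save(p,'w10.png')
z=status.get_obs()['ee_pos'];print(z)
r=find('rail',s,z,25)
if r is not None: print(fit('rail',[z[0],z[1],z[2]-.0085,.083],[(s,r)],True))
go(.5712,.2078,.13,.083+np.pi/2)
a=s['pixels'][110:300,290:500,::-1];cv2.imwrite('pics/s10c.png',cv2.resize(a,None,fx=3.1,fy=3.1,interpolation=2))
E
```

```text
time_s: 31.3
ee_pos: [0.5723, 0.2062, 0.2008]
eef_rot: [3.139, 0.001, 1.652]
force: [0.3, -0.5, -0.9]
grip_width: 0.0395
grip_force: 25.0
time_s: 31.5
ee_pos: [0.5723, 0.2068, 0.2011]
eef_rot: [3.138, 0.001, 1.653]
force: [-0.1, -0.0, -1.9]
grip_width: 0.0396
grip_force: 25.0
[0.57214549 0.20722779 0.20118132]
(array([0.56948722, 0.21081339, 0.18996098, 0.07791422]), np.float64(0.21555871553775927))
go [ 0.0011 -0.0022  0.1423] [0.0021 0.0007 0.    ] rows>= 1.423035694276757 0.022954974135749106
```

View pics/s10c.png

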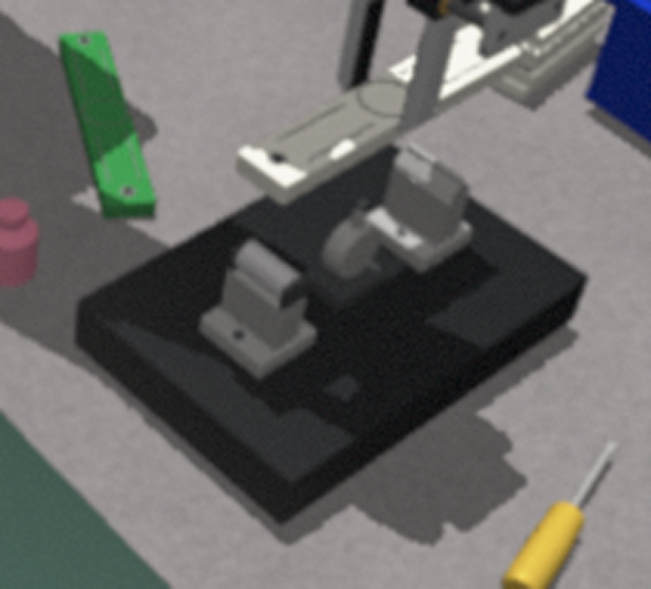

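The rail is held level, ring (390,97) between the fingers, over the supports.

```bash
python3 -m pendant '[0.001,-0.002,0.05,0.002,0.001,0,-1,0.001,-0.002,0.1,0.002,0.001,0,-1,0.001,-0.002,0.125,0.002,0.001,0,-1,0.001,-0.002,0.135,0.002,0.001,0,-1,0.001,-0.002,0.14,0.002,0.001,0,-1,0.001,-0.002,0.142,0.002,0.001,0,-1,0.001,-0.002,0.142,0.002,0.001,0,-1]'
python3 -m pendant '[0,0,0.002,0,0,0,-1,0,0,0.003,0,0,0,-1,0,0,0.003,0,0,0,-1]'
```

```text
time_s: 32.35
ee_pos: [0.5715, 0.2082, 0.1309]
eef_rot: [3.14, -0.001, 1.654]
force: [0.5, -0.4, -0.7]
grip_width: 0.0397
grip_force: 25.0
time_s: 32.65
ee_pos: [0.5713, 0.2081, 0.1289]
eef_rot: [3.141, -0.001, 1.654]
force: [-0.0, 0.1, 0.2]
grip_width: 0.0398
grip_force: 25.0
```

```bash
for i in 1 2; do python3 -m pendant '[0,0,0.002,0,0,0,-1,0,0,0.002,0,0,0,-1]' | egrep 'pos|force'; done
```

```text
ee_pos: [0.5714, 0.2081, 0.1285]
force: [-2.5, -0.7, 6.6]
grip_force: 25.0
ee_pos: [0.5714, 0.2082, 0.1285]
force: [-6.7, -2.3, 14.5]
grip_force: 25.0
```

Contact. Ease off, release, lift.

```bash
python3 -m pendant '[0,0,-0.003,0,0,0,-1,0,0,-0.003,0,0,0,-1,0,0,-0.003,0,0,0,0.3,0,0,-0.003,0,0,0,0.3,0,0,-0.003,0,0,0,0.3,0,0,-0.003,0,0,0,0.3,0,0,-0.03,0,0,0,0.3,0,0,-0.1,0,0,0,0.3,0,0,-0.18,0,0,0,0.3,0,0,-0.18,0,0,0,0.3,0,0,-0.18,0,0,0,0.3]'
python3 - <<'E'
from h import *
go(.54,-.14,.2,np.pi/2)
E
```

```text
time_s: 34.15
ee_pos: [0.5714, 0.2081, 0.218]
eef_rot: [3.139, -0.001, 1.654]
force: [0.4, -0.1, -1.0]
grip_width: 0.0614
grip_force: 0.0
go [-0.6886 -0.1207  0.0351] [ 0.0013 -0.0006  0.0531] rows>= 6.885515437589934 0.5566892770702284
```

```bash
python3 -m pendant '[-0.689,-0.121,0.035,0.001,0,0.053,0.4,-0.689,-0.121,0.035,0.001,0,0.053,0.4,-0.689,-0.121,0.035,0.001,0,0.053,0.4,-0.689,-0.121,0.035,0.001,0,0.053,0.4,-0.689,-0.121,0.035,0.001,0,0.053,0.4,-0.689,-0.121,0.035,0.001,0,0.053,0.4,-0.689,-0.121,0.035,0.001,0,0.053,0.4,-0.689,-0.121,0.035,0.001,0,0.053,0.4,-0.689,-0.121,0.035,0.001,0,0.053,0.4,-0.689,-0.121,0.035,0.001,0,0.053,0.4,-0.689,-0.121,0.035,0.001,0,0.053,0.4]'
python3 - <<'E'
from h import *
p=vision.camera('wrist');t=vision.camera('top');s=vision.camera('scene');save(s,'s11.png');save(p,'w11.png')
for k in (p,t):
    r=find('large_weight',k,(.54,-.083,.03),50 if k is p else 15)
    if r is not None: print('lw',fit('large_weight',[.54,-.083,.004,0],[(k,r)]))
for k in (t,s):
    r=find('rail',k,(.571,.208,.13),25)
    if r is not None: print('rail',fit('rail',[.571,.208,.12,.083],[(k,r)]),fit('rail',[.571,.208,.12,.083],[(k,r)],True))
for n,c in (('dial_gauge',(.572,.2075,.08)),('knife_support',(.5645,.287,.085)),('roller_support',(.578,.1265,.085))):
    r=find(n,s,c,30)
    if r is not None: print(n,fit(n,[c[0],c[1],.05,.08],[(s,r)]))
go(.54,-.083,.012,np.pi/2)
a=s['pixels'][130:300,290:500,::-1];a=cv2.resize(a,None,fx=2.7,fy=2.7,interpolation=2);b=p['pixels'][:,200:,::-1];b=cv2.resize(b,(230,a.shape[0]));print(a.shape)
cv2.imwrite('pics/s11c.png',np.hstack([a,b]))
E
```

```text
time_s: 35.25
ee_pos: [0.5398, -0.139, 0.1988]
eef_rot: [-3.14, -0.001, 1.573]
force: [0.4, 0.5, 0.3]
grip_width: 0.0657
grip_force: 0.0
lw (array([ 0.53943375, -0.08335707,  0.004     ,  0.01194138]), np.float64(0.0019181113501421218))
lw (array([ 0.53891005, -0.07770184,  0.004     ,  0.01592715]), np.float64(0.10805003398932829))
rail (array([0.57162435, 0.21074765, 0.12      , 0.0963771 ]), np.float64(0.012297928212923073)) (array([0.57291193, 0.21291208, 0.11462163, 0.09231938]), np.float64(0.010138515283797037))
rail (array([0.63392169, 0.19110819, 0.12      , 0.52820591]), np.float64(2.0417976706420298)) (array([ 0.02641397,  1.05733266, -0.71648457,  0.22121585]), np.float64(0.3414887049968643))
dial_gauge (array([0.5748607 , 0.20887546, 0.05      , 0.39897878]), np.float64(0.17813201586448846))
knife_support (array([0.57114029, 0.28438251, 0.05      , 0.09543965]), np.float64(0.5012198684531257))
roller_support (array([0.57971184, 0.12430589, 0.05      , 0.13341239]), np.float64(0.18728788872281793))
go [0.1144 0.0014 0.374 ] [-0.001  -0.0003  0.0002] rows>= 3.7397558307174257 0.010841288232110053
(459, 567, 3)
```

View pics/s11c.png

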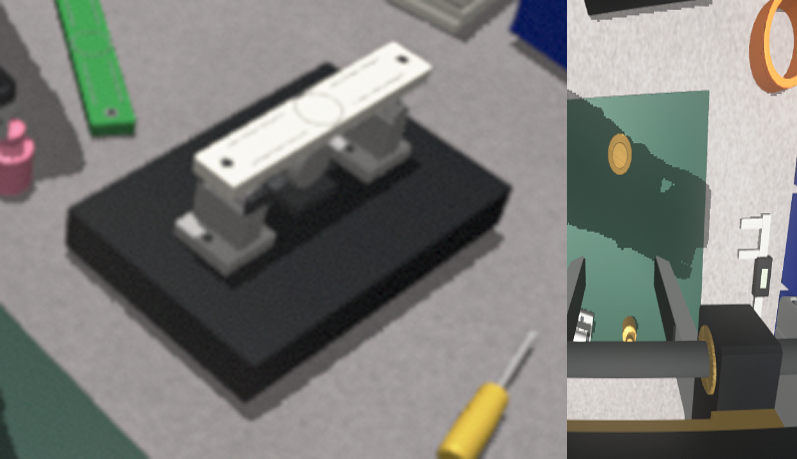

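The rail lies across both supports with its ring at (318,108), over the gauge. Now the brass weight at (0.5394,-0.0833).

```bash
python3 -m pendant '[0.06,0.002,0.05,-0.001,0,0,0.4,0.112,0.002,0.1,-0.001,0,0,0.4,0.112,0.002,0.15,-0.001,0,0,0.4,0.112,0.002,0.22,-0.001,0,0,0.4,0.112,0.002,0.3,-0.001,0,0,0.4,0.112,0.002,0.35,-0.001,0,0,0.4,0.112,0.002,0.374,-0.001,0,0,0.4,0.112,0.002,0.374,-0.001,0,0,0.4,0.112,0.002,0.374,-0.001,0,0,0.4]'
python3 -m pendant '[0,0,0,0,0,0,-1,0,0,0,0,0,0,-1,0,0,0,0,0,0,-1,0,0,0,0,0,0,-1,0,0,0,0,0,0,-1,0,0,-0.02,0,0,0,-1,0,0,-0.1,0,0,0,-1,0,0,-0.2,0,0,0,-1,0,0,-0.3,0,0,0,-1,0,0,-0.4,0,0,0,-1,0,0,-0.42,0,0,0,-1,0,0,-0.42,0,0,0,-1]' 25
python3 -m pendant '[0,0,0,0,0,0,-1]'
python3 - <<'E'
from h import *
go(.5715,.2095,.2,.083+np.pi/2)
E
```

```text
time_s: 36.65
ee_pos: [0.541, -0.0844, 0.0132]
eef_rot: [3.14, -0.0, 1.571]
force: [-0.4, -0.6, 0.7]
grip_width: 0.0659
grip_force: 0.0
time_s: 37.85
ee_pos: [0.5405, -0.0844, 0.2231]
eef_rot: [3.139, 0.0, 1.571]
force: [0.3, -0.8, -6.1]
grip_width: 0.0396
grip_force: 25.0
time_s: 37.95
ee_pos: [0.5395, -0.0841, 0.2198]
eef_rot: [-3.138, -0.001, 1.571]
force: [-0.1, 0.1, -5.3]
grip_width: 0.0394
grip_force: 25.0
go [0.5872 0.0643 0.0401] [-0.002  -0.0008 -0.0527] rows>= 5.871839802723966 0.5527354144293127
```

```bash
python3 -m pendant '[0.587,0.064,0.04,-0.002,0,-0.053,-1,0.587,0.064,0.04,-0.002,0,-0.053,-1,0.587,0.064,0.04,-0.002,0,-0.053,-1,0.587,0.064,0.04,-0.002,0,-0.053,-1,0.587,0.064,0.04,-0.002,0,-0.053,-1,0.587,0.064,0.04,-0.002,0,-0.053,-1,0.587,0.064,0.04,-0.002,0,-0.053,-1,0.587,0.064,0.04,-0.002,0,-0.053,-1,0.587,0.064,0.04,-0.002,0,-0.053,-1,0.587,0.064,0.04,-0.002,0,-0.053,-1]'
python3 -m pendant '[0.587,0.064,0.04,-0.002,0,-0.053,-1]' >/dev/null & sleep 0; wait; python3 - <<'E'
from h import *
print(status.get_obs()['ee_pos'])
E
```

```text
time_s: 38.95
ee_pos: [0.5722, 0.208, 0.2016]
eef_rot: [3.139, 0.0, 1.653]
force: [-0.1, -0.4, -5.2]
grip_width: 0.0395
grip_force: 25.0
[0.57496349 0.25450068 0.199558  ]
```

That second call was a mistake: it shifted about 46 mm along y, harmlessly, high above the rail. Correcting it.

```bash
python3 -m pendant '[0,0,0,0,0,0,-1,0,0,0,0,0,0,-1]'; python3 - <<'E'
from h import *
go(.5715,.2095,.2,.083+np.pi/2)
E
```

```text
time_s: 39.25
ee_pos: [0.5734, 0.2589, 0.1984]
eef_rot: [3.136, 0.0, 1.738]
force: [-0.4, -0.8, -5.9]
grip_width: 0.0395
grip_force: 25.0
go [-0.0967 -0.0202 -0.0033] [0.0037 0.0001 0.0533] rows>= 0.9671551524186563 0.5597770046417986
```

```bash
python3 -m pendant '[-0.05,-0.01,-0.002,0.002,0,0.03,-1,-0.097,-0.02,-0.003,0.004,0,0.053,-1,-0.097,-0.02,-0.003,0.004,0,0.053,-1,-0.097,-0.02,-0.003,0.004,0,0.053,-1,-0.097,-0.02,-0.003,0.004,0,0.053,-1]'; python3 - <<'E'
from h import *
p=vision.camera('wrist');s=vision.camera('scene');t=vision.camera('top');save(p,'w12.png')
z=status.get_obs()['ee_pos'];print(z)
r=find('large_weight',s,z+[0,0,.02],40)
if r is not None: print('lw',fit('large_weight',[z[0],z[1],z[2]-.009,0],[(s,r)]))
go(.5715,.2095,.15,.083+np.pi/2)
a=s['pixels'][110:280,310:480,::-1];cv2.imwrite('pics/s12c.png',cv2.resize(a,None,fx=3.5,fy=3.5,interpolation=2))
E
```

```text
time_s: 39.75
ee_pos: [0.5718, 0.2094, 0.2003]
eef_rot: [3.141, -0.0, 1.654]
force: [-0.8, -0.1, -5.1]
grip_width: 0.039
grip_force: 25.0
[0.57163167 0.20990315 0.20010205]
lw (array([0.56867971, 0.20871958, 0.19110205, 0.02321902]), np.float64(0.13672635633370042))
go [-0.0008 -0.0002  0.1001] [-0.0001 -0.0001  0.0006] rows>= 1.0013952762679827 0.00689959682985198
```

View pics/s12c.png

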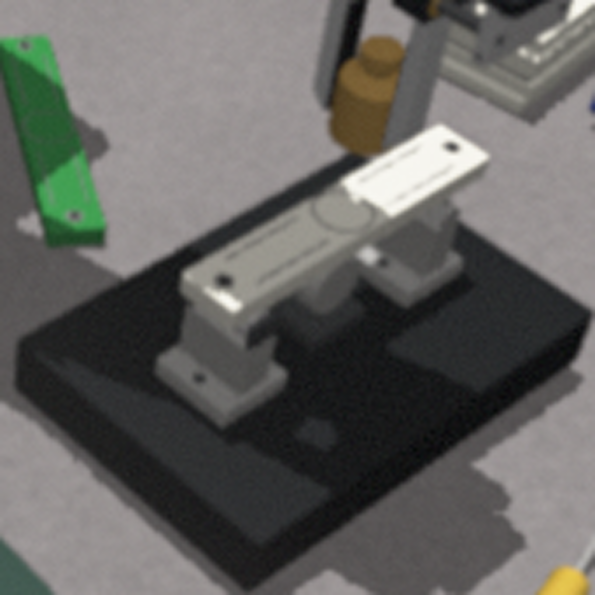

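The weight (368,100) hangs upright above the ring (343,208). I'll check the ring's position and lower to just above it.

```bash
python3 - <<'E'
from h import *
s=vision.camera('scene');print(onz(s,[(310+343/3.5-.4,110+208/3.5-.4)],.136))
E
python3 -m pendant '[-0.001,0,0.03,0,0,0,-1,-0.001,0,0.06,0,0,0,-1,-0.001,0,0.08,0,0,0,-1,-0.001,0,0.092,0,0,0,-1,-0.001,0,0.1,0,0,0,-1,-0.001,0,0.104,0,0,0,-1,-0.001,0,0.106,0,0,0,-1,-0.001,0,0.106,0,0,0,-1]'
```

```text
[[0.56857301 0.21205765 0.136     ]]
time_s: 40.8
ee_pos: [0.5718, 0.2092, 0.1475]
eef_rot: [3.141, -0.0, 1.654]
force: [-0.6, -0.4, -4.5]
grip_width: 0.0392
grip_force: 25.0
```

```bash
for i in 1 2; do python3 -m pendant '[0,0,0.002,0,0,0,-1,0,0,0.002,0,0,0,-1]' | egrep 'pos|force'; done
```

```text
ee_pos: [0.5718, 0.2091, 0.1463]
force: [0.2, 0.2, -5.5]
grip_force: 25.0
ee_pos: [0.5717, 0.2091, 0.1451]
force: [0.0, -0.5, -5.4]
grip_force: 25.0
```

```bash
for i in 1 2; do python3 -m pendant '[0,0,0.002,0,0,0,-1,0,0,0.002,0,0,0,-1]' | egrep 'pos|force'; done
```

```text
ee_pos: [0.5718, 0.2091, 0.1445]
force: [-1.1, -0.2, -1.1]
grip_force: 25.0
ee_pos: [0.5719, 0.2091, 0.1444]
force: [-4.0, -1.1, 5.6]
grip_force: 25.0
```

Contact. Release, rise, retreat and look.

```bash
python3 -m pendant '[0,0,-0.001,0,0,0,-1,0,0,-0.001,0,0,0,0.2,0,0,-0.001,0,0,0,0.2,0,0,-0.001,0,0,0,0.2,0,0,-0.001,0,0,0,0.2,0,0,-0.05,0,0,0,0.2,0,0,-0.14,0,0,0,0.2,0,0,-0.22,0,0,0,0.2,0,0,-0.25,0,0,0,0.2]'
python3 -m pendant '[-0.4,0,0,0,0,0,0.2,-0.4,0,0,0,0,0,0.2,-0.4,0,0,0,0,0,0.2,-0.4,0,0,0,0,0,0.2,-0.4,0,0,0,0,0,0.2,-0.4,0,0,0,0,0,0.2]'
python3 - <<'E'
from h import *
p=vision.camera('wrist');s=vision.camera('scene');t=vision.camera('top')
for k in (t,p,s):
    for n,c in (('large_weight',(.5715,.2095,.136)),('rail',(.5715,.2095,.12)),('knife_support',(.5645,.287,.05)),('roller_support',(.578,.127,.05))):
        r=find(n,k,np.array(c)+[0,0,.02],30)
        if r is not None: print(n,*[np.round(v,4) for v in fit(n,[*c,.083],[(k,r)])])
a=s['pixels'][110:280,310:480,::-1];a=cv2.resize(a,(520,520),interpolation=2);b=p['pixels'][:,140:420,::-1];b=cv2.resize(b,(280,420));b=np.vstack([b,np.zeros((100,280,3),np.uint8)])
cv2.imwrite('pics/s13c.png',np.hstack([a,b]))
E
```

```text
time_s: 42.5
ee_pos: [0.5725, 0.2093, 0.2727]
eef_rot: [3.136, -0.001, 1.654]
force: [-0.0, 0.8, -0.7]
grip_width: 0.0565
grip_force: 0.0
time_s: 43.1
ee_pos: [0.5884, 0.009, 0.2681]
eef_rot: [3.142, -0.0, 1.652]
force: [0.2, 0.2, 0.2]
grip_width: 0.0565
grip_force: 0.0
large_weight [0.572  0.2107 0.136  0.1782] 0.0055
rail [0.57   0.2215 0.12   0.092 ] 0.2299
knife_support [ 0.5538  0.2863  0.05   -0.1518] 1.1739
roller_support [0.5788 0.1208 0.05   0.1214] 4.6463
large_weight [0.571  0.2097 0.136  0.0925] 0.0136
rail [0.5713 0.211  0.12   0.0756] 0.2099
knife_support [0.571  0.2844 0.05   0.0927] 0.5523
roller_support [0.5791 0.1245 0.05   0.141 ] 0.1894
```

View pics/s13c.png

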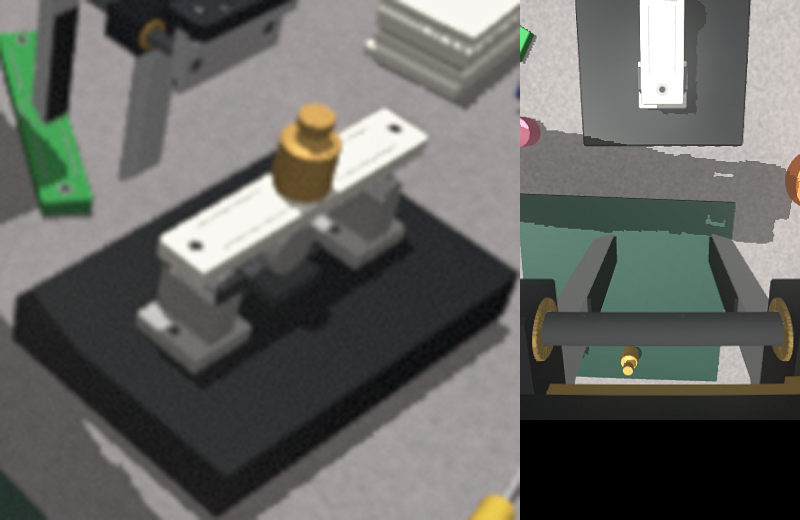

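The weight stands upright on the middle of the rail at (307,160), measured at (0.572,0.210). The rail lies on both supports and the gripper is clear. Handing in.

```bash
python3 -c "
from station import order;print(order.hand_in())"
```

```text
the job is handed in; nothing more can be done
None
```

The sag check is set up and handed in at about 43 s, with no verdict returned: gauge, knife-edge and tall roller stand in line on the plate, the white rail lies across both supports, and the large brass weight stands upright on its middle.

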